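# Square a small phone in the corner stops and set it in the repair cradle

### The job

Slide the small black phone flat across the grey squaring tray, without picking it up, until it sits fully home against both metal stops in the tray's corner. Then grip it there, lift it straight up well clear of the tray, and set it down gently, screen up, fully seated in the blue repair cradle. Leave the other things on the desk where they are.

Things in the scene. Friction and masses are not known exactly. Their poses are not given: they have to be found in the camera images.
- device: Small dead phone, black glass face up: a plain slab 66 mm long (its x), 50 mm wide (y), 8 mm thick (z up), 0.11 to 0.23 kg. Origin: centre of its underside. It starts loose on the tray, some 20 to 50 mm short of home along both tray axes and skewed up to 0.35 rad. Either way round is good in tray and cradle.
- tray: Squaring tray, fixed: a flat grey plate 124 mm (its x) by 150 mm (y), top face 6 mm above its origin, the centre of its underside. x points away from the robot, y to its left, turned up to 0.2 rad. Two aluminium stops (see end_stop, side_stop) stand on it, 10 mm thick, tops 18 mm above the origin. Its -x and -y edges have no rim: a finger may come down beside them and push in over the edge.
- end_stop (a point): Middle of the foot of the inner face of the end stop, a plain straight bar along the tray's x at y = +60 mm (from x = -44 to +56 mm), facing -y. A short end of the phone goes against it. Squaring the phone on this bar first, then sliding it along the bar to the side stop, avoids the side stop's gap. Axes as the tray's.
- side_stop (a point): Middle of the finger gap in the side stop (tray x = +46 mm, y = +27 mm), level with its inner face, which faces -x. The stop runs along the tray's y in two pieces, y = +49 to +60 mm and y = -55 to +5 mm; the 44 mm gap between lies opposite the middle of the phone's long side when it is home, so that one finger can enter there. Axes as the tray's.
- tray_seat (a point): Point on the tray's top face (x = +21, y = +27, z = +6 mm in the tray's frame) where the centre of the phone's underside lies when the phone is home against both stops, its long axis along the tray's y. Axes as the tray's.
- cradle: Blue repair cradle, fixed: base 78 mm (its x) by 94 mm (y), floor 5 mm above its origin (centre of its underside, on the desk). Four corner walls, 6 mm thick, tops 13 mm above the origin, enclose a pocket 55 mm (x) by 71 mm (y), 2.5 mm wider than the phone all round; the long sides (+x and -x) have 53 mm gaps in the middle for fingers. The phone's length goes along y. Turned up to 0.15 rad.
- cradle_seat (a point): Centre of the cradle's pocket, on its floor (5 mm above the cradle's origin). Axes as the cradle's.
- tin: Bystander: small brass tin, 25 mm across, 24 mm tall, loose on the desk; leave alone. Origin: centre of its underside.
- magnifier: Bystander: black loupe, 33 mm across, 28 mm tall, loose on the desk; leave alone. Origin: centre of its underside.
- cutters: Bystander: red-handled flush cutters lying flat, 52 x 132 x 10 mm, loose on the desk; leave alone. Origin: centre of its underside, length along its y.
Things that resemble listed ones, but are neither listed nor needed, are in the scene too. Leave any pink look-alike of the device alone.

How it is judged:
On the way, in this order (a step that is already met when the one before it is completed fails the run):
1. the phone lies flat on the tray, home against both stops: within 2 mm of both, square to 0.04 rad, at rest (x of device in the frame of tray_seat between -0.002 and 0.002 m and y of device in the frame of tray_seat between -0.002 and 0.002 m and z of device in the frame of tray_seat below 0.0015 m and angle between the x axis of device and the y axis of tray, either way round below 0.04 rad and angle between device's own z axis and vertical below 0.03 rad and linear speed of device below 0.02 m/s), for 0.2 s.
2. the phone, held in the fingers and level within 0.2 rad, is lifted at least 25 mm off the tray (z of device in the frame of tray_seat above 0.025 m and contact force between the fingers and device above 0.5 N and angle between device's own z axis and vertical below 0.2 rad).
At the end, for the whole second after the job is handed in: The phone lies screen up and at rest in the cradle's pocket, its underside within 2 mm of the cradle floor, level to 0.05 rad, centred to 5 mm, its long axis along the cradle's y to 0.12 rad, released by the robot (horizontal distance between device and cradle_seat below 0.005 m and z of device in the frame of cradle_seat between -0.002 and 0.002 m and angle between device's own z axis and vertical below 0.05 rad and angle between the x axis of device and the y axis of cradle, either way round below 0.12 rad and linear speed of device below 0.01 m/s and contact force between the arm and device below 0.1 N); the robot touches nothing.
It fails at once if the phone is picked up (8 to 20 mm off the tray) anywhere over the tray but within 15 mm of its home position in the corner (z of device in the frame of tray_seat between 0.008 and 0.02 m and horizontal distance between device and tray_seat above 0.015 m and horizontal distance between device and tray below 0.08 m).
It fails at once if the phone is dropped or slammed into the cradle: faster than 0.4 m/s within 30 mm of its floor (horizontal distance between device and cradle_seat below 0.03 m and z of device in the frame of cradle_seat below 0.03 m and linear speed of device above 0.4 m/s).
It fails at once if a bystander (tin, loupe or cutters) is moved more than 15 mm (distance of any of tin, magnifier, cutters from where it was at the start of the episode above 0.015 m).
It also fails if it takes over 64 s, if anything falls off the work surface, if the arm or the gripper's body presses on something with over 40 N, if the wrist force passes 120 N, or if a joint passes its speed limit or range.

### The arm

A 6-joint arm with a two-finger parallel gripper is mounted at the origin on a cart in front of the work surface, level with it; the furniture and walls round the work are solid. World frame = base frame: x ahead of the robot, y to its left, z up, the work surface at z = 0. Lengths are in m, angles in rad, forces in N, time in s.
With the tool pointing down it reaches from about 0.325 to 0.875 m from the base axis. Payload 4.4 kg.
Tool frame: the origin (TCP) lies at the very end of the fingers, on their centre line; the grasp point (between the pads) lies 19 mm behind it; z points along the fingers, y is the line along which they close (so a half turn about z gives the same grasp; the last joint's range is limited). The gripper opens to 85 mm and grips with 20 to 120 N. Pads are 22 mm wide; open, the fingers measure 114 mm over their backs; the gripper's body (76 mm by 85 mm) begins 54 mm behind the grasp point. The pads swing forward as they close: fully open they stand 13 mm farther back than shut.
Start: joints at [1.183, 0.207, 1.542, -0, 1.393, -0.15], TCP at [0.135, 0.559, 0.231] pointing down, gripper open.
Joint ranges: [-2.73, 2.73], [-0.86, 2.22], [0.23, 2.46], [-1.11, 4.25], [0.08, 2.63], [-2.82, 2.82]. Speed limits (rad/s): [2.79, 2.79, 3.14, 3.14, 3.14, 3.14].

### API

Orientations are given as a unit quaternion [x, y, z, w].
In Python, from rig import ctrl, ik, eyes, close_job gives the robot as it stands. Calls block until the motion is done:
- ctrl.goto(position, orientation): joint-space move of the TCP to a pose.
- ctrl.servo_line(position, ori=None, speed=0.15, contact_N=None): straight line of the TCP; ori=None keeps the orientation; speed is the mean speed in m/s. With contact_N (N) it stops when the force on the tool has changed by that much, and returns True; else False.
- ctrl.goto_joints(angles): joint-space move.
- ctrl.grip(opening): finger opening in m; the grip force is fixed at half the most; returns when the fingers have stopped.
- ctrl.hold(seconds).
- ik(position, orientation): joint angles nearest the present ones, or None.
- ctrl.sense(): the state.
- eyes.grab_frame(name): name is "scene" or "top" or "wrist"; returns the picture (420x560x3 uint8, red, green, blue); there is no depth.
- eyes.camera_model(name): a dict with "camera_matrix" (3x3 intrinsics, pixels), "cam_to_world" (4x4, takes a point from camera to world coordinates); the wrist camera has in their place "hand_eye" (4x4, takes a point from camera to tool coordinates, whose origin is the TCP and whose axes are the flange's). Camera axes: x right, y down, z forward; pixel columns grow to the right and rows downward; lengths in m; the calibration is good to about 2 mm. A picture is of the moment at which its call begins: read the wrist's pose just before it. camera_model takes no time and is no camera call.
A pose or a line that the arm cannot do raises ctrl.Unreachable and nothing moves.
- close_job(): hands the job in; it is judged then, once.
The state is a dict: "t": time; "qpos": joint angles; "qd": joint speeds; "tau": joint torques, N m; "tool_pos": TCP position; "orientation": TCP orientation; "wrist_force": force on the tool from outside, world axes, zero at the start; "ft_torque": the same for the moment, N m; "width": finger opening in m; "finger_force": force on a finger pad.
Only numpy, scipy, OpenCV 4.12 (cv2) and the standard library are available. Lean on these libraries where they do the work, as an engineer would, in place of code of your own. Each camera call takes 0.05 s, during which the arm holds its last target. There are 200 camera calls.

## Working session

There is one attempt and no reset: what is moved stays moved. The work goes in short steps, each a Python script; the robot and the scene stay as the last script left them, time stands still between calls to the robot, and variables do not carry over. Pictures are saved under pics/ and viewed, at most 10 in all, crops included, and the job is handed in when it is done.

```bash
ls; mkdir -p pics; python3 - <<'E'
from rig import ctrl, eyes
import cv2
for n in ("top","scene"):
    im=eyes.grab_frame(n); cv2.imwrite(f"pics/{n}0.png",im[...,::-1])
    m=eyes.camera_model(n); print(n,m["camera_matrix"].tolist(),m["cam_to_world"].round(4).tolist())
print(eyes.camera_model("wrist"))
s=ctrl.sense(); print(s["t"],s["width"],s["orientation"])
E
```

```text
pics
top [[539.3237267498833, 0.0, 284.31798377339834], [0.0, 539.3237267498833, 217.96524993169575], [0.0, 0.0, 1.0]] [[-0.0275, -0.9857, 0.166, 0.4004], [-0.9995, 0.0292, 0.0077, -0.0722], [-0.0125, -0.1657, -0.9861, 1.0624], [0.0, 0.0, 0.0, 1.0]]
scene [[492.7533081469832, 0.0, 272.94326701273485], [0.0, 492.7533081469832, 211.26851776285744], [0.0, 0.0, 1.0]] [[0.6568, -0.3916, 0.6444, 0.0189], [-0.7539, -0.3244, 0.5713, -0.5682], [-0.0147, -0.861, -0.5083, 0.486], [0.0, 0.0, 0.0, 1.0]]
{'camera_matrix': array([[334.08728869,   0.        , 284.75093294],
       [  0.        , 334.08728869, 207.3666318 ],
       [  0.        ,   0.        ,   1.        ]]), 'hand_eye': array([[ 4.21069335e-04, -9.56957536e-01, -2.90227662e-01,
         7.41712928e-02],
       [ 9.99999508e-01,  1.42357314e-04,  9.81433751e-04,
         5.58949532e-05],
       [-8.97874394e-04, -2.90227933e-01,  9.56957126e-01,
        -1.42691777e-01],
       [ 0.00000000e+00,  0.00000000e+00,  0.00000000e+00,
         1.00000000e+00]])}
0.1 0.08525195702663475 [ 1.18110873e-01  9.92999872e-01 -1.00282309e-03 -2.65026735e-04]
```

View pics/top0.png

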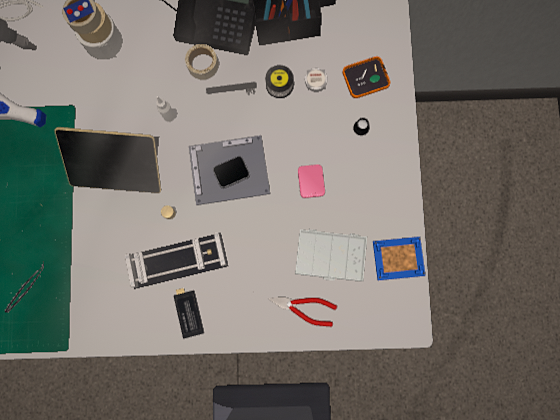

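View pics/scene0.png

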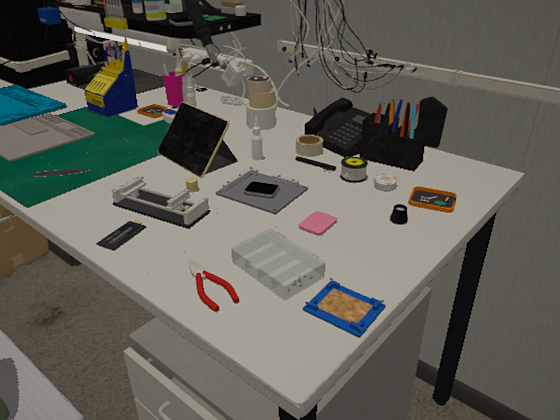

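The top view shows the phone at (231,172) on the grey tray (230,170). The end stop is its left bar (195,170) and the side stop its upper bars. The blue cradle is at (399,258), tin (168,212), loupe (362,127), cutters (310,310).
Device candidates: the black slab on the tray at (231,172), the pink look-alike at (312,181), and a dark battery at (188,313). The black slab fits because it is black and lies on the tray. I'll measure and confirm in a crop.

```bash
cat > h.py <<'E'
import numpy as np, cv2
from scipy.spatial.transform import Rotation as R
from rig import ctrl, ik, eyes
def cam(name, s=None):
    m=eyes.camera_model(name)
    if name!="wrist": return m["camera_matrix"],m["cam_to_world"]
    T=np.eye(4); T[:3,:3]=R.from_quat(s["orientation"]).as_matrix(); T[:3,3]=s["tool_pos"]
    return m["camera_matrix"],T@m["hand_eye"]
def cast(K,T,px,z):
    px=np.atleast_2d(np.float64(px)); d=np.c_[px,np.ones(len(px))]@np.linalg.inv(K).T@T[:3,:3].T
    o=T[:3,3]; return (o+d*((z-o[2])/d[:,2:]))[:,:2]
def proj(K,T,P):
    P=np.atleast_2d(P); c=(P-T[:3,3])@T[:3,:3]; p=c@K.T; return p[:,:2]/p[:,2:]
def blobs(mask,amin):
    return sorted([c for c in cv2.findContours(mask.astype(np.uint8),cv2.RETR_EXTERNAL,cv2.CHAIN_APPROX_NONE)[0] if cv2.contourArea(c)>amin],key=cv2.contourArea)[::-1]
def rect(K,T,c,z):
    """min-area rectangle of a contour cast on plane z: centre, long, short, angle of long axis"""
    w=cast(K,T,c.reshape(-1,2),z); (cx,cy),(a,b),t=cv2.minAreaRect((w*1000).astype(np.float32))
    t=np.deg2rad(t); 
    if a<b: a,b,t=b,a,t+np.pi/2
    return np.array([cx,cy])/1000,a,b,(t+np.pi/2)%np.pi-np.pi/2
def down(yaw):  # tool pointing down, tool y (closing line) at world angle yaw
    y=np.array([np.cos(yaw),np.sin(yaw),0]); z=np.array([0,0,-1.]); return R.from_matrix(np.c_[np.cross(y,z),y,z]).as_quat()
E
python3 - <<'E'
from h import *
im=eyes.grab_frame("top"); K,T=cam("top"); hsv=cv2.cvtColor(im,cv2.COLOR_RGB2HSV)
print("tray px",im[195,215],im[150,200],"desk",im[215,250],"stop",im[170,195],"phone",im[172,231],"cradle",im[275,400])
blue=cv2.inRange(hsv,(100,120,60),(125,255,255))
for c in blobs(blue,300): print("blue",c.mean((0,1)),rect(K,T,c,.005))
roi=np.zeros(im.shape[:2],np.uint8); roi[130:210,182:278]=255
dark=cv2.inRange(im,(0,0,0),(45,45,45))&roi
for c in blobs(dark,100): print("dark",c.mean((0,1)),rect(K,T,c,.014))
v=im.max(2); tr=((v<150)*255).astype(np.uint8)&roi; tr=cv2.morphologyEx(tr,cv2.MORPH_CLOSE,np.ones((9,9)))
for c in blobs(tr,500): print("tray",c.mean((0,1)),rect(K,T,c,.006))
cv2.imwrite("pics/crop1.png",cv2.resize(im[125:215,175:335],None,fx=5,fy=5,interpolation=cv2.INTER_CUBIC)[...,::-1])
E
```

```text
tray px [114 110 114] [115 110 109] desk [182 174 166] stop [170 162 165] phone [14 16 15] cradle [ 36  85 168]
blue [398.74117647 258.21764706] (array([ 0.49238449, -0.28523975]), 93.50542449951172, 76.64225769042969, np.float64(-1.4999086377943036))
blue [77.92753623  9.76811594] (array([1.04305176, 0.36428671]), 54.40225601196289, 37.26203155517578, np.float64(-1.144029788826256))
dark [230.73563218 171.20689655] (array([0.6752146 , 0.04074054]), 61.266387939453125, 43.82350540161133, np.float64(-1.1768638020373023))
tray [228.91221374 169.89312977] (array([0.68090723, 0.04538218]), 151.15721130371094, 126.65396881103516, np.float64(-1.4491281479189455))
```

View pics/crop1.png

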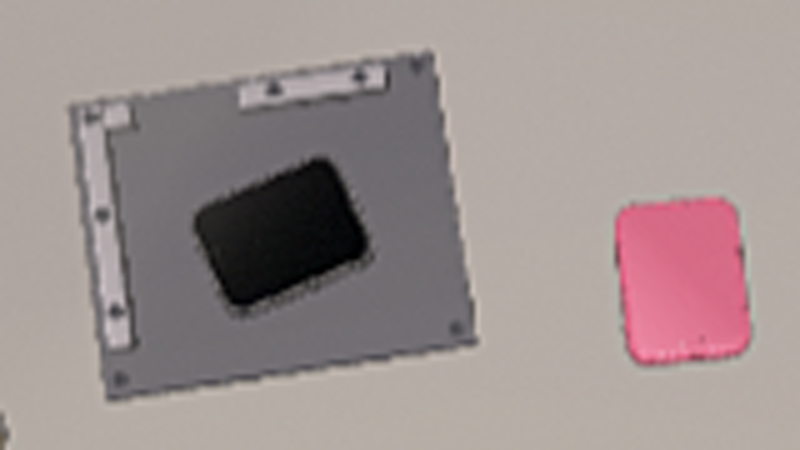

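The crop confirms the black slab on the tray is the device (about 62x44 mm top face, crop (283,235)). The pink one sits off the tray at (683,282). The poses agree with the given sizes: the tray measures 151x127 and the cradle 93.5x77. Next I refine from the wrist camera.

```bash
python3 - <<'E'
from h import *
q=down(np.pi+0.1217)
ctrl.goto([0.68,0.03,0.17],q); s=ctrl.sense(); print(s["t"],s["qpos"].round(2) if hasattr(s["qpos"],'round') else s["qpos"],s["tool_pos"])
s=ctrl.sense(); im=eyes.grab_frame("wrist"); np.savez("w1.npz",im=im,p=s["tool_pos"],q=s["orientation"])
cv2.imwrite("pics/w1.png",im[...,::-1]); K,T=cam("wrist",s)
dark=cv2.inRange(im,(0,0,0),(45,45,45))
for c in blobs(dark,800)[:6]: print("dark",c.mean((0,1)),rect(K,T,c,.014))
g=((im.max(2)<150)*255).astype(np.uint8)
for c in blobs(g,5000)[:4]: print("tray",c.mean((0,1)),rect(K,T,c,.006))
E
```

```text
Traceback (most recent call last):
rig.Unreachable: the arm cannot take that pose within its joint ranges
```

```bash
python3 - <<'E'
from h import *
for p in ([0.68,0.03,0.17],[0.68,0.03,0.02],[.49,-.285,.03]):
  for y in (0.12,1.69,3.26,4.83):
    j=ik(p,down(y)); print(p,y,None if j is None else np.round(j,2))
E
```

```text
[0.68, 0.03, 0.17] 0.12 [-0.08  0.48  1.32 -0.    1.35 -0.2 ]
[0.68, 0.03, 0.17] 1.69 [-0.08  0.48  1.32 -0.    1.35 -1.77]
[0.68, 0.03, 0.17] 3.26 None
[0.68, 0.03, 0.17] 4.83 [-0.08  0.48  1.32 -0.    1.35  1.37]
[0.68, 0.03, 0.02] 0.12 [-0.08  0.64  1.4  -0.    1.1  -0.2 ]
[0.68, 0.03, 0.02] 1.69 [-0.08  0.64  1.4  -0.    1.1  -1.77]
[0.68, 0.03, 0.02] 3.26 None
[0.68, 0.03, 0.02] 4.83 [-0.08  0.64  1.4  -0.    1.1   1.37]
[0.49, -0.285, 0.03] 0.12 [-0.68  0.43  1.71 -0.    1.   -0.8 ]
[0.49, -0.285, 0.03] 1.69 [-0.68  0.43  1.71 -0.    1.   -2.37]
[0.49, -0.285, 0.03] 3.26 [-0.68  0.43  1.71 -0.    1.    2.34]
[0.49, -0.285, 0.03] 4.83 [-0.68  0.43  1.71 -0.    1.    0.77]
```

```bash
python3 - <<'E'
from h import *
P=[]
def tri(a,b):
    M=[]
    for n,p in (("top",a),("scene",b)):
        K,T=cam(n); W=np.linalg.inv(T)[:3]; P=K@W; M+= [p[0]*P[2]-P[0],p[1]*P[2]-P[1]]
    v=np.linalg.svd(np.array(M))[2][-1]; v=v[:3]/v[3]
    return v.round(3),[proj(*cam(n),v).round(0).tolist() for n in("top","scene")]
print("top right corner",tri((160,136),(229,122)),"bottom right",tri((160,192),(207,172)),"top left",tri((57,129),(188,103)))
E
```

```text
top right corner (array([0.714, 0.161, 0.117]), [[[158.0, 138.0]], [[232.0, 122.0]]]) bottom right (array([0.639, 0.178, 0.02 ]), [[[162.0, 190.0]], [[204.0, 172.0]]]) top left (array([0.744, 0.348, 0.112]), [[[59.0, 127.0]], [[186.0, 103.0]]])
```

```bash
python3 - <<'E'
from h import *
ctrl.goto([0.68,0.03,0.17],down(0.1217)); s=ctrl.sense(); print(s["t"],s["tool_pos"])
im=eyes.grab_frame("wrist"); np.savez("w1.npz",im=im,p=s["tool_pos"],q=s["orientation"])
cv2.imwrite("pics/w1.png",im[...,::-1]); K,T=cam("wrist",s)
dark=cv2.inRange(im,(0,0,0),(45,45,45))
for c in blobs(dark,800)[:6]: print("dark",c.mean((0,1)),rect(K,T,c,.014))
g=((im.max(2)<150)*255).astype(np.uint8)
for c in blobs(g,5000)[:4]: print("tray",c.mean((0,1)),rect(K,T,c,.006))
E
```

```text
2.8417 [0.67988348 0.03125918 0.1701775 ]
dark [313.77755808 351.10627781] (array([ 0.69548706, -0.14177127]), 646.0737915039062, 196.2419891357422, np.float64(0.12321721484637438))
dark [280.41062802 176.90338164] (array([0.67447882, 0.04215821]), 61.95839309692383, 46.274139404296875, np.float64(-1.1780752074381518))
dark [469.06060606 197.35497835] (array([0.8499693 , 0.04284029]), 100.27014923095703, 13.699783325195312, np.float64(-1.471259898749615))
dark [125.73265306  55.13265306] (array([0.53694061, 0.11668643]), 104.87074279785156, 18.348464965820312, np.float64(-1.3592748570838937))
dark [86.18382353 41.91911765] (array([0.49828156, 0.13823793]), 49.064300537109375, 33.335567474365234, np.float64(-1.362386827396679))
dark [550.53846154 227.69230769] (array([0.92975061, 0.02406679]), 66.4062271118164, 28.180810928344727, np.float64(-1.2138755493398694))
tray [161.20380739 169.34378499] (array([0.56997272, 0.03379608]), 425.4665222167969, 289.2930908203125, np.float64(0.25258225384541255))
tray [298.01612903 356.65072303] (array([ 0.69615332, -0.14836949]), 663.3663330078125, 201.49452209472656, np.float64(0.12321718987923913))
```

View pics/w1.png

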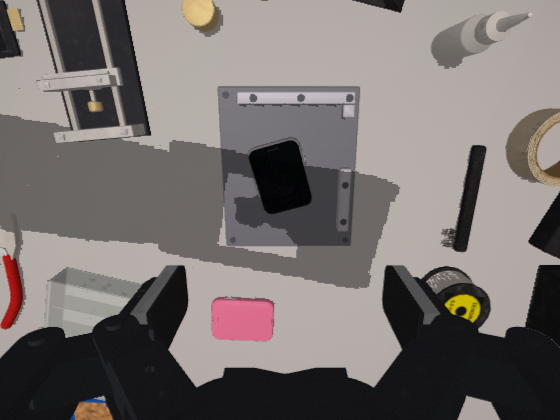

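The wrist view shows the tray corners near (219,87), (359,87), (352,246) and (226,246). The phone is at (280,177), the end-stop bar at (296,98) and the side-stop pieces at (349,110) and (344,200).

```bash
python3 - <<'E'
from h import *
d=np.load("w1.npz"); im=d["im"]; K,T=cam("wrist",dict(tool_pos=d["p"],orientation=d["q"]))
b=im.astype(int); sat=b[...,0]-b[...,2]; 
print("shadow desk",im[190,205],im[225,375],"tray",im[225,300],im[120,300],im[230,230],"lit desk",im[100,205],"stop",im[98,280],im[200,344])
roi=np.zeros(im.shape[:2],np.uint8); roi[80:255,210:368]=255
for th in (4,8):
  m=((sat<th)*255).astype(np.uint8)&roi; m=cv2.morphologyEx(m,cv2.MORPH_OPEN,np.ones((3,3))); m=cv2.morphologyEx(m,cv2.MORPH_CLOSE,np.ones((9,9)))
  for c in blobs(m,4000)[:1]: print(th,rect(K,T,c,.006), cv2.approxPolyDP(c,8,True).reshape(-1,2).tolist())
br=((im.min(2)>135)*255).astype(np.uint8)&roi&m
for c in blobs(br,60): print("bright",cv2.boundingRect(c),rect(K,T,c,.018))
E
```

```text
shadow desk [109 104 101] [109 104 102] tray [62 61 65] [118 115 122] [109 107 113] lit desk [182 175 170] stop [195 188 194] [103  98 102]
4 (array([0.6809978 , 0.04815581]), 148.6982879638672, 123.41046142578125, np.float64(-1.4470300347107754)) [[218, 87], [227, 245], [349, 245], [359, 87]]
8 (array([0.68277045, 0.04347682]), 158.4503173828125, 155.93533325195312, np.float64(-1.4472639434782684)) [[219, 86], [211, 250], [366, 254], [359, 86]]
bright (237, 92, 118, 12) (array([0.67881189, 0.1129699 ]), 98.5333251953125, 8.76794147491455, np.float64(0.12375669638181863))
bright (343, 105, 12, 12) (array([0.72472522, 0.10812597]), 9.185028076171875, 8.958529472351074, np.float64(0.12372908273026595))
bright (226, 244, 33, 8) (array([ 0.64614148, -0.02860368]), 30.768299102783203, 5.386212348937988, np.float64(0.055886789176395))
```

Tray pose is (0.6809, 0.0480) with yaw 0.1237, and both stops check within 0.5 mm of where that pose puts them. First push is along +y with a two-finger pusher.

```bash
cat >> h.py <<'E'
TY=0.1237; TC=np.array([0.6809,0.0480])
def rot(a): return np.array([[np.cos(a),-np.sin(a)],[np.sin(a),np.cos(a)]])
def tray(x,y,z): return np.r_[TC+rot(TY)@np.array([x,y])/1000, z/1000]
def untray(p): return rot(TY).T@(np.asarray(p)[:2]-TC)*1000
def look(name="wrist"):
    s=ctrl.sense(); im=eyes.grab_frame(name); return im,*cam(name,s)
def phone(im,K,T):
    for c in blobs(cv2.inRange(im,(0,0,0),(45,45,45)),600):
        p,a,b,t=rect(K,T,c,.014)
        if 55<a<72 and 40<b<54 and np.abs(untray(p)).max()<75: print("phone tray xy",untray(p).round(1),"size",round(a,1),round(b,1),"skew",round((t-TY-np.pi/2+np.pi/2)%np.pi-np.pi/2,3))
E
python3 - <<'E'
from h import *
ctrl.grip(0.02)
ctrl.goto(tray(-8,-63,40),down(TY))
print(ctrl.servo_line(tray(-8,-63,2),speed=0.03,contact_N=3)); s=ctrl.sense(); print("touch",s["t"],s["tool_pos"],s["wrist_force"],s["width"])
z=s["tool_pos"][2]*1000+3
ctrl.servo_line(tray(-8,-63,z),speed=0.03)
print(ctrl.servo_line(tray(-8,-12,z),speed=0.03,contact_N=6)); s=ctrl.sense(); print("push",s["t"],untray(s["tool_pos"]),s["wrist_force"])
im,K,T=look(); phone(im,K,T); im,K,T=look("top"); phone(im,K,T)
E
```

```text
True
touch 5.15 [ 0.6804027  -0.01548232  0.00628641] [-0.37543399 -0.34724343  4.6845178 ] 0.019722989065819655
True
push 6.8333 [ -8.02187701 -17.66743188] [ 0.40163078 -1.99837654  1.0682793 ]
phone tray xy [ 2.7 26.6] size 61.4 45.7 skew 0.002
```

```bash
python3 - <<'E'
from h import *
ctrl.servo_line(tray(-8,-35,9.3),speed=0.08); ctrl.servo_line(tray(-8,-35,50),speed=0.12)
q=down(TY+np.pi/2)
ctrl.goto(tray(-46,24,50),q); ctrl.servo_line(tray(-46,24,9.3),speed=0.06)
print(ctrl.servo_line(tray(-10,24,9.3),speed=0.025,contact_N=6)); s=ctrl.sense(); print("push",s["t"],untray(s["tool_pos"]),s["wrist_force"])
ctrl.servo_line(tray(-35,24,9.3),speed=0.08); ctrl.servo_line(tray(-35,24,100),speed=0.12)
ctrl.grip(0.085)
ctrl.goto(tray(21,27,150),down(TY)); 
im,K,T=look(); phone(im,K,T); cv2.imwrite("pics/w2.png",cv2.resize(im[60:260,180:400],None,fx=3,fy=3)[...,::-1]); print(ctrl.sense()["t"])
im,K,T=look("top"); phone(im,K,T)
E
```

```text
True
push 10.7917 [-28.58519496  24.05182057] [-0.0591776  -0.97915246 -0.43358316]
phone tray xy [ 8.1 26.6] size 61.5 46.4 skew 0.001
14.0667
```

View pics/w2.png

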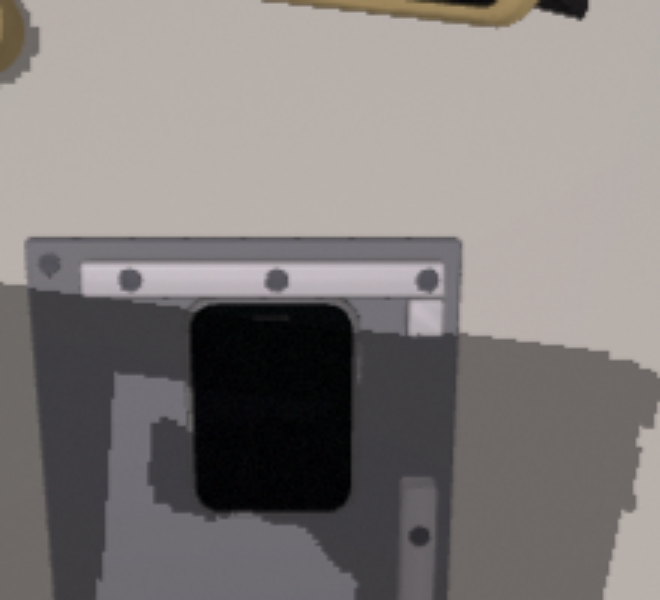

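The picture shows the phone square against the end bar (crop (272,405)), but about 13 mm short of the side stop. The push stopped early on the contact transient, so I push again with a higher threshold.

```bash
python3 - <<'E'
from h import *
ctrl.grip(0.02); q=down(TY+np.pi/2)
ctrl.goto(tray(-40,25,50),q); ctrl.servo_line(tray(-40,25,9.3),speed=0.06)
ctrl.servo_line(tray(-31,25,9.3),speed=0.03)
print(ctrl.servo_line(tray(-13,25,9.3),speed=0.02,contact_N=12)); s=ctrl.sense(); print("push",s["t"],untray(s["tool_pos"]),s["wrist_force"])
ctrl.hold(0.2)
ctrl.servo_line(tray(-35,25,9.3),speed=0.08); ctrl.servo_line(tray(-35,25,100),speed=0.12)
ctrl.grip(0.085)
ctrl.goto(tray(21,27,150),down(TY)); 
im,K,T=look(); phone(im,K,T); cv2.imwrite("pics/w3.png",cv2.resize(im[60:260,180:400],None,fx=3,fy=3)[...,::-1]); print(ctrl.sense()["t"])
E
```

```text
False
push 18.4917 [-14.54100236  25.01557078] [-6.78360315 -1.04222541  4.09016309]
phone tray xy [21.1 26.2] size 60.7 46.4 skew 0.001
22.1333
```

View pics/w3.png

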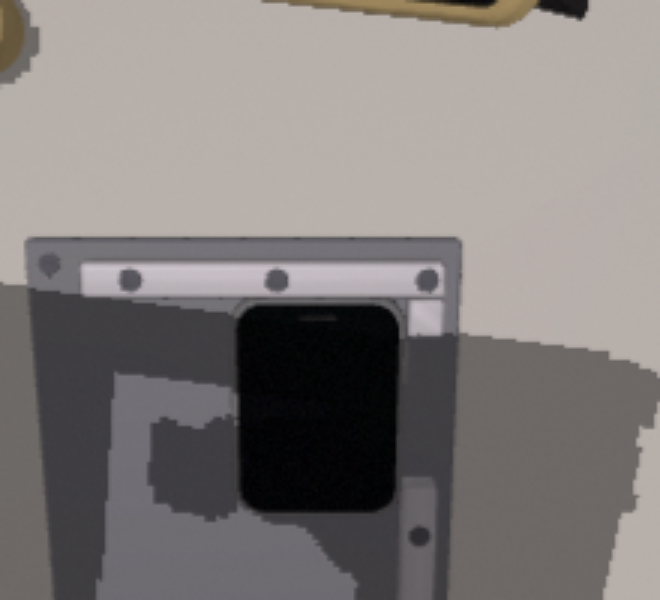

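The phone is home: tray xy (21.1, 26.2), skew 0.001, and the push stalled against the side stop. Now the grasp.

```bash
python3 - <<'E'
from h import *
ctrl.grip(0.064)
ctrl.servo_line(tray(21,27,40),speed=0.12)
print(ctrl.servo_line(tray(21,27,-6),speed=0.03,contact_N=3)); s=ctrl.sense(); zt=s["tool_pos"][2]*1000; print("touch",s["t"],s["tool_pos"],s["wrist_force"],s["width"])
d=max(0,6-zt); z=8.5-0.62*d; print("delta",d,"grip z",z)
ctrl.servo_line(tray(21,27,max(z,zt+1.5)),speed=0.03)
ctrl.grip(0.045); s=ctrl.sense(); print(s["t"],s["width"],s["finger_force"],s["wrist_force"],s["tool_pos"])
E
```

```text
True
touch 24.75 [6.98226600e-01 7.73871914e-02 1.08007054e-04] [-0.72343495  0.0988573   4.57516713] 0.06404359301928937
delta 5.891992946160105 grip z 4.846964373380735
25.3833 0.0479342561143086 62.37284302711487 [0.09225598 0.75775464 1.44706689] [0.69859707 0.07738473 0.00504706]
```

```bash
python3 - <<'E'
from h import *
ctrl.servo_line(tray(21,27,60),speed=0.08); ctrl.servo_line(tray(21,27,130),speed=0.15); s=ctrl.sense(); print(s["t"],s["width"],s["finger_force"],s["wrist_force"])
ctrl.goto([0.492,-0.285,0.13],down(0.071)); ctrl.hold(0.2)
im,K,T=look(); cv2.imwrite("pics/w4.png",im[...,::-1]); s=ctrl.sense(); print(s["t"],s["width"],s["finger_force"],s["tool_pos"])
hsv=cv2.cvtColor(im,cv2.COLOR_RGB2HSV); blue=cv2.inRange(hsv,(100,120,30),(125,255,255))
for c in blobs(blue,300): print("blue",cv2.boundingRect(c),rect(K,T,c,.005))
E
```

```text
26.8417 0.04788999969709489 62.11723566055298 [ 0.70430637 -0.58051308 -2.29703465]
28.6333 0.04765441669534685 62.1187698841095 [ 0.49260701 -0.28435944  0.13000489]
blue (236, 142, 97, 67) (array([ 0.49062927, -0.26448953]), 77.11063385009766, 54.52838897705078, np.float64(0.0729433830460251))
```

View pics/w4.png

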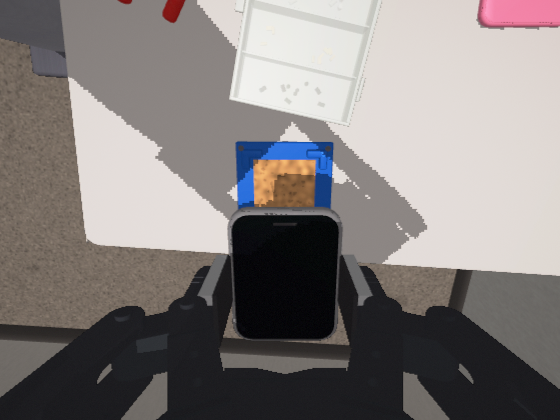

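The phone is held level at (286,275), hiding part of the cradle. The cradle's visible +y edge and sides put its centre at (0.492, -0.2845) with yaw 0.072, agreeing with the top view to 1 mm. Now the lowering.

```bash
python3 - <<'E'
from h import *
c=[0.4922,-0.2845]; q=down(0.072)
ctrl.servo_line([*c,0.05],q,speed=0.1); ctrl.servo_line([*c,0.022],speed=0.06); ctrl.hold(0.2)
print(ctrl.servo_line([*c,0.0030],speed=0.02,contact_N=4)); s=ctrl.sense(); print(s["t"],s["tool_pos"],s["wrist_force"],s["width"])
E
```

```text
True
31.2333 [ 0.49191057 -0.28431037  0.00398784] [0.00666658 0.65412437 5.98085528] 0.048448741405525936
```

Contact came at z = 3.99 mm against 4.05 expected on the floor, so the phone is seated and I release.

```bash
python3 - <<'E'
from h import *
c=[0.4922,-0.2845]
ctrl.grip(0.066); ctrl.servo_line([*c,0.03],speed=0.05); ctrl.servo_line([*c,0.18],speed=0.15)
ctrl.goto([0.492,-0.345,0.18],down(0.072)); ctrl.hold(0.3)
im,K,T=look(); cv2.imwrite("pics/w5.png",im[...,::-1]); s=ctrl.sense(); print(s["t"],s["finger_force"],s["wrist_force"])
hsv=cv2.cvtColor(im,cv2.COLOR_RGB2HSV); 
for c in blobs(cv2.inRange(hsv,(100,120,30),(125,255,255)),300): print("blue",cv2.boundingRect(c),rect(K,T,c,.005))
for c in blobs(cv2.inRange(im,(0,0,0),(45,45,45)),600):
    r=rect(K,T,c,.013)
    if r[1]<75: print("dark",c.mean((0,1)),r)
E
```

```text
34.1 0.0 [-0.84654487  1.10116818 -1.03067103]
blue (247, 68, 87, 105) (array([ 0.49191156, -0.28372818]), 93.03238677978516, 77.05384826660156, np.float64(-1.5020897334375647))
dark [289.31050228 122.32876712] (array([ 0.4916261 , -0.28441003]), 60.211517333984375, 45.77241897583008, np.float64(-1.4973099085578476))
```

View pics/w5.png

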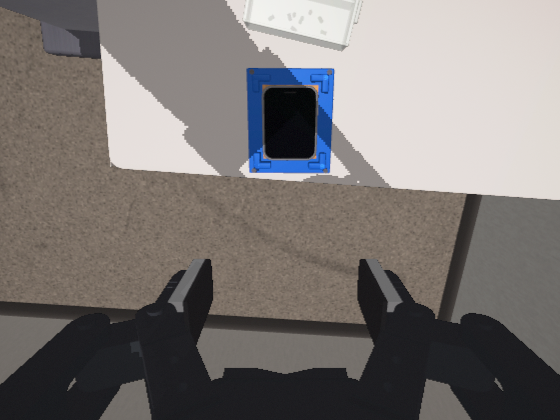

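The phone sits screen up inside all four corner walls at (289,122), centred within 1 mm and square to 0.005 rad. The gripper is clear of it, so I hand in.

```bash
python3 -c "
from rig import close_job; print(close_job())"
```

```text
the job is handed in; nothing more can be done
None
```

The phone was slid home against both stops, lifted straight up, and set down screen up in the blue cradle, centred to about 1 mm; the job was handed in after about 34 s of robot time and gave no verdict back.

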